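# Put the laundry shelf back in order

### The arm

A 6-joint arm with a two-finger parallel gripper is mounted at the origin on the work surface. World frame = base frame: x ahead of the robot, y to its left, z up, the work surface at z = 0. Lengths are in m, angles in degrees, forces in N, time in s.
With the tool pointing down it reaches from about 0.3 to 0.75 m from the base axis. Payload 8.5 kg.
Tool frame: the origin (TCP) lies at the very end of the fingers, on their centre line; the grasp point (between the pads) lies 19 mm behind it (env.hold_point_z is the distance from the TCP to the grasp point, in m); z points along the fingers, y is the line along which they close (so a half turn about z gives the same grasp; the last joint's range is limited). The gripper opens to 85 mm and grips with 20 to 120 N. Pads are 22 mm wide; open, the fingers measure 114 mm over their backs; the gripper's body (76 mm by 85 mm) begins 54 mm behind the grasp point. The pads swing forward as they close: fully open they stand 13 mm farther back than shut.
Start: joints at [63.868, 21.807, 74.336, -0, 83.858, -12.336], TCP at [0.131, 0.534, 0.2] pointing down, gripper open.
Joint ranges: [-178.18, 178.18], [-50.72, 133.34], [12.68, 142.11], [-81.47, 261.47], [9.98, 163.14], [-165.26, 165.26]. Speed limits (degrees/s): [136.94, 136.94, 180, 180, 180, 180].

### API

Orientations are given as a 3x3 rotation matrix whose columns are the frame's x, y, z axes.
In Python, from rig import env, optics gives the robot as it stands.
- The arm moves only by the shell command python3 -m jog 'ROWS' [OPENING] [FORCE]. ROWS is JSON, a list of rows, each an object with "linear": the shift along the tool's x, y, z in units of 40 mm (1.0 is 40 mm), a list of three; "roll": the turn about the tool's z in units of 5 degrees (1.0 is 5 degrees). A call has 1 to 12 rows; each row shifts and turns the commanded pose from where the row before left it, along the tool's axes as they then stand; what a row does not reach is not made up. A row lasts 1/12 s, in which the tool goes at most 41.7 mm and 7.16 degrees, less where a joint would pass 70% of its speed; a pose out of reach is approached as far as the arm can. A call is refused whole if a number of a shift passes 1 or a number of a turn 1, either way. A call with a gripper value outside its range is refused whole. OPENING is the opening, from -1 (shut) to 1 (fully open), set as the call begins (- or left out, the last holds). The fingers move at their own pace and stop on an object; FORCE is the grip in N (left out, the last holds). Time passes only in rows, so rows that do not move let the fingers close. It gives the time, the measured TCP pose, the force, the opening and the grip force at its end, in the units of the state.
- env.observe(): the state, without advancing time (a new reading comes with each control period).
- optics.get_image(name): name is "scene" or "side" or "wrist"; returns the picture (420x560x3 uint8, red, green, blue); there is no depth.
- optics.calibration(name): a dict with "fov_y" (degrees; the focal length in pixels is half the picture's height over the tangent of half this angle, whatever the lens; pixels are square), "cx", "cy" (the principal point, pixels), "T" (4x4, takes a point from camera to world coordinates). Camera axes: x right, y down, z forward; pixel columns grow to the right and rows downward; lengths in m; the calibration is good to about 2 mm. A picture is of the moment at which its call begins: read the wrist's pose just before it. calibration takes no time and is no camera call; for the wrist camera it gives the pose at the moment of the call.
- env.close_job(): hands the job in; it is judged then, once.
The state is a dict: "time_s": time; "q": joint angles; "qvel": joint speeds; "joint_efforts": joint torques, N m; "position": TCP position; "tool_rot": TCP orientation; "ft_force": force on the tool from outside, world axes, zero at the start; "wrist_torque": the same for the moment, N m; "grip_width": finger opening in m; "gripper_force": force on a finger pad.
Only numpy, scipy, OpenCV 4.12 (cv2) and the standard library are available. Lean on these libraries where they do the work, as an engineer would, in place of code of your own. Each camera call takes 0.05 s, during which the arm holds its last target. There are 200 camera calls.

### The job

Tidy the laundry shelf by kind: stand the frosted spray bottle and the orange bottle upright in the green caddy, one in each slot; lay the scraper and the brush flat on the bottom of the black tray, side by side and not on top of each other; and stand the blue dosing cup upright in the white dish. Set everything down rather than dropping it, keep both bottles upright all the way, and leave the amber jar and the red tin where they are.

Things in the scene. Friction and masses are not known exactly. Their poses are not given: they have to be found in the camera images.
- spray_bottle: Loose frosted pale-blue glass spray bottle, about 0.28 kg, 172 mm tall, standing. Round body 56 mm diameter up to 100 mm high, tapering to a 26 mm neck. On top a white sprayer head, a block 24 mm wide (its y) and 56 mm long (its x, from -36 to +20 mm), from 136 to 172 mm high: grip it across the 24 mm. The nozzle points along its -x. Origin: centre of the underside, z up.
- orange_bottle: Loose orange plastic bottle with a yellow band, about 0.26 kg, 165 mm tall, standing. Round body 56 mm diameter up to 110 mm high; white screwed-shut cap 34 mm diameter from 130 to 165 mm high: grip the cap. Origin: centre of the underside, z up.
- scraper: Loose small steel scraper lying flat along its x, 115 mm long. Red handle 20 mm wide and 22 mm high from x = -57 to +14 mm, steel blade 45 mm wide and 4 mm thick from x = +20 to +57 mm; 90 g. Grip the handle across its y near x = 0. Origin: middle of its length, on the underside; z up.
- brush: Loose small wooden scrubbing brush lying bristles down along its x, 115 mm long. Pale wood handle 20 mm wide, from 4 to 24 mm high, from x = -42 to +13 mm, behind it an end block 26 mm wide to x = -57 mm; head 40 mm wide and 26 mm high with stiff blue bristles from x = +13 to +57 mm; 80 g. Grip the handle across its y near x = 0. Origin: middle of its length, on the underside; z up.
- dosing_cup: Loose blue plastic dosing cup, open at the top, 52 mm diameter at the rim (slightly narrower at the foot), 60 mm tall, 50 g, standing. Grip it across the outside near the rim. Origin: centre of the underside, z up.
- caddy: Fixed green plastic caddy, open at the top, 88 mm (its x) by 172 mm (its y), 60 mm high, walls 4 mm, floor 4 mm thick. One dividing wall across the middle makes two slots, each 80 x 82 mm, centred at y = +42 and -42 mm. Origin: centre of the underside, z up.
- tool_tray: Fixed black plastic tray, open at the top, 155 mm (its x) by 140 mm (its y) outside, 22 mm high, walls 4 mm, floor 4 mm thick, not divided. Room for both tools side by side along its x. Origin: centre of the underside, z up.
- dish: Fixed round white ceramic dish, rim 100 mm diameter and 18 mm high, inner floor about 78 mm diameter and 5 mm above the underside. Origin: centre of the underside, z up.
- jar: Bystander, loose: amber glass jar with a steel lid, 76 mm diameter, 120 mm tall, off to one side. Must stay where it is. Origin: centre of the underside.
- tin: Bystander, loose: red tin with a paper label, 72 mm diameter, 110 mm tall, off to the other side. Must stay where it is. Origin: centre of the underside.
Mind the look-alikes: they are no part of the job. Of the things like the scraper, leave any that is purple; of the rest the larger one is meant. Several things look just like the brush: the one meant starts nearest to the robot's base.

How it is judged (in metres and radians):
At the end, for the whole second after the job is handed in: Each bottle upright (0.15 rad) in its own caddy slot, within 25 mm of its centre in x and y; scraper and brush flat (0.12 rad) on the tray floor, within 55 (x), 60 mm (y) of its centre; cup upright within 22 mm of the dish centre; undersides on the floors (6 mm); all released, at rest (((x of spray_bottle in the frame of caddy between -0.025 and 0.025 m and y of spray_bottle in the frame of caddy between 0.017 and 0.067 m and x of orange_bottle in the frame of caddy between -0.025 and 0.025 m and y of orange_bottle in the frame of caddy between -0.067 and -0.017 m) or (x of spray_bottle in the frame of caddy between -0.025 and 0.025 m and y of spray_bottle in the frame of caddy between -0.067 and -0.017 m and x of orange_bottle in the frame of caddy between -0.025 and 0.025 m and y of orange_bottle in the frame of caddy between 0.017 and 0.067 m)) and z of each of spray_bottle, orange_bottle in the frame of caddy below 0.01 m and angle between each of spray_bottle, orange_bottle, dosing_cup's own z axis and vertical below 0.15 rad and x of scraper in the frame of tool_tray between -0.055 and 0.055 m and y of scraper in the frame of tool_tray between -0.06 and 0.06 m and z of each of scraper, brush in the frame of tool_tray below 0.01 m and angle between each of scraper, brush's own z axis and vertical below 0.12 rad and x of brush in the frame of tool_tray between -0.055 and 0.055 m and y of brush in the frame of tool_tray between -0.06 and 0.06 m and horizontal distance between dosing_cup and dish below 0.022 m and z of dosing_cup in the frame of dish below 0.011 m and linear speed of each of spray_bottle, orange_bottle, scraper, brush, dosing_cup below 0.02 m/s and angular speed of each of spray_bottle, orange_bottle, scraper, brush, dosing_cup below 0.2 rad/s and contact force between the fingers and spray_bottle below 0.05 N and contact force between the fingers and orange_bottle below 0.05 N and contact force between the fingers and scraper below 0.05 N and contact force between the fingers and brush below 0.05 N and contact force between the fingers and dosing_cup below 0.05 N); the robot touches nothing.
It fails at once if a bottle is tipped by more than 0.5 rad (angle between any of spray_bottle, orange_bottle's own z axis and vertical above 0.5 rad).
It fails at once if a thing is dropped (falls faster than 0.7 m/s, some 25 mm, with the fingers off it) ((linear speed of spray_bottle above 0.7 m/s and contact force between the fingers and spray_bottle below 0.02 N) or (linear speed of orange_bottle above 0.7 m/s and contact force between the fingers and orange_bottle below 0.02 N) or (linear speed of scraper above 0.7 m/s and contact force between the fingers and scraper below 0.02 N) or (linear speed of brush above 0.7 m/s and contact force between the fingers and brush below 0.02 N) or (linear speed of dosing_cup above 0.7 m/s and contact force between the fingers and dosing_cup below 0.02 N)).
It fails at once if the jar or the tin is moved by more than 20 mm (distance of any of jar, tin from where it was at the start of the episode above 0.02 m).
It also fails if it takes over 138 s, if anything falls off the work surface, if the arm or the gripper's body presses on something with over 40 N, if the wrist force passes 120 N, or if a joint passes its speed limit or range.

## Working session

There is one attempt and no reset: what is moved stays moved. The work goes in short steps, Python scripts to look and compute and a shell command to move; the robot and the scene stay as the last step left them, time stands still between calls to the robot, and variables do not carry over. Pictures are saved under pics/ and viewed, at most 14 in all, crops included, and the job is handed in when it is done.

```bash
ls; mkdir -p pics; python3 - <<'E'
from rig import env, optics
import cv2
for n in("scene","side"):
    im=optics.get_image(n); cv2.imwrite(f"pics/{n}0.png",cv2.resize(im[:,:,::-1],(800,600),interpolation=cv2.INTER_CUBIC))
    c=optics.calibration(n);print(n,c)
s=env.observe();print(s,env.hold_point_z)
E
```

```text
pics
scene {'fov_y': 44.705095228999376, 'cx': 283.88162454522745, 'cy': 214.5177503795688, 'T': array([[-0.77683915,  0.41297819, -0.47536297,  1.19953171],
       [ 0.62955857,  0.52531102, -0.57245466,  0.77458149],
       [ 0.01330212, -0.74397402, -0.66807613,  0.96907187],
       [ 0.        ,  0.        ,  0.        ,  1.        ]])}
side {'fov_y': 48.76330356685276, 'cx': 283.20348189448083, 'cy': 204.1874329753416, 'T': array([[ 0.94080276, -0.1660361 ,  0.29550325,  0.15944335],
       [-0.33893824, -0.46936797,  0.81536162, -1.00992583],
       [ 0.0033203 , -0.86725182, -0.49785867,  0.65649064],
       [ 0.        ,  0.        ,  0.        ,  1.        ]])}
{'time_s': 0.1, 'q': array([ 6.38672272e+01,  2.18384100e+01,  7.43775292e+01,  5.76615230e-04,
        8.38581851e+01, -1.23362489e+01]), 'qvel': array([ 0.09202075, -0.05641455, -0.11893159,  0.01768954,  0.07342358,
        0.0334093 ]), 'joint_efforts': array([ 3.83107850e-03, -4.49220800e+01, -2.31659567e+01, -1.44706000e-04,
        3.67528643e-03,  1.00269116e-06]), 'position': array([0.13103513, 0.53386668, 0.19937851]), 'tool_rot': array([[-9.71148409e-01,  2.38475225e-01, -5.78803076e-04],
       [ 2.38475756e-01,  9.71147762e-01, -1.15705783e-03],
       [ 2.86173685e-04, -1.26170537e-03, -9.99999163e-01]]), 'ft_force': array([ 0.20913469, -0.01560719, -0.16269106]), 'wrist_torque': array([-0.00721937,  0.03366301,  0.03595897]), 'gripper_force': 0.0, 'grip_width': 0.08535165231727115} 0.0187
```

View pics/scene0.png

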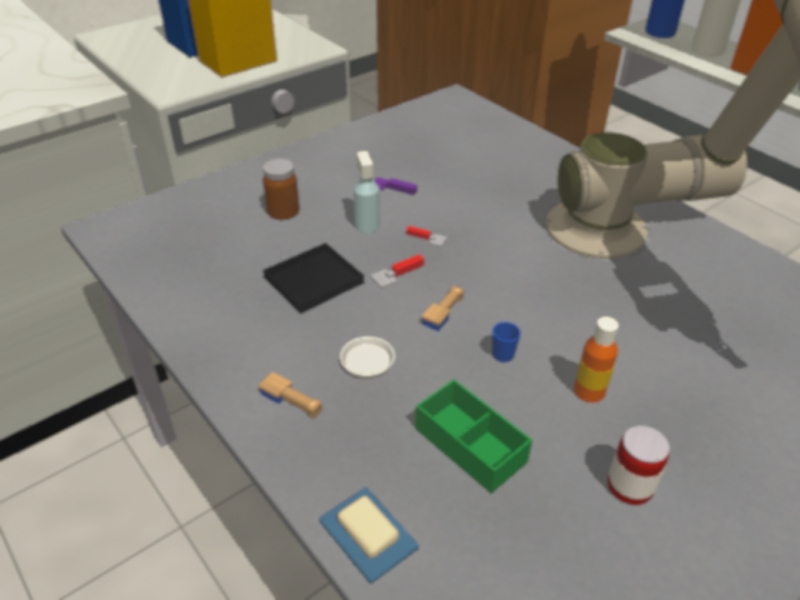

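View pics/side0.png

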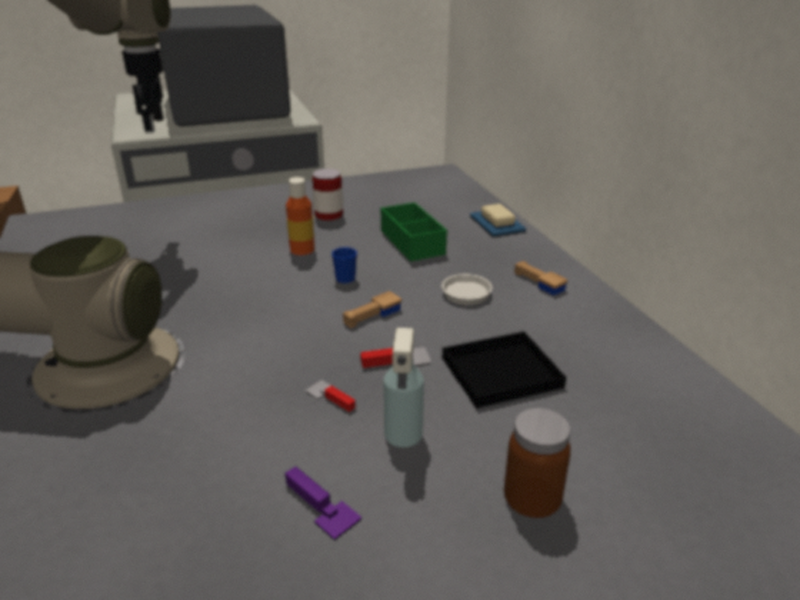

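Scene view (800x600): spray bottle head (364,157), orange cap (607,323), cup rim (506,330), large red scraper (422,262)→(375,280), near brush (460,291)→(430,322). It also shows the tray around (314,278), dish (367,356) and caddy around (473,435). The side view shows the same objects, so I'll triangulate from both.

```bash
cat > h.py <<'E'
import numpy as np
from rig import env, optics
def ray(c,uv,s=1.0):
    u,v=np.array(uv)/s; f=210/np.tan(np.radians(c["fov_y"]/2)); T=c["T"]
    return T[:3,3],T[:3,:3]@np.array([(u-c["cx"])/f,(v-c["cy"])/f,1])
def plane(c,uv,z,s=1.0):
    o,d=ray(c,uv,s); return o+d*(z-o[2])/d[2]
E
python3 - <<'E'
from h import *
np.set_printoptions(precision=3,suppress=True)
P={"scene":dict(trayL=(264,276,.022),trayT=(326,245,.022),trayR=(364,279,.022),trayB=(302,306,.022),dish=(367,355,.018),cadL=(416,405,.06),cadT=(454,383,.06),cadR=(530,438,.06),cadB=(491,472,.06),sprayhead=(364,157,.172),spraybase=(367,222,.0),orange=(607,324,.165),cup=(506,330,.06),scE=(422,262,.015),scTip=(379,280,.002),brE=(459,291,.014),brH=(430,319,.015),jar=(279,168,.12),tin=(644,444,.11)),
"side":dict(trayL=(526,334,.022),trayT=(564,380,.022),trayR=(481,404,.022),trayB=(443,348,.022),dish=(467,288,.018),cadL=(411,205,.06),cadR=(381,208,.06),cadT=(445,240,.06),sprayhead=(403,335,.172),spraybase=(404,436,0),orange=(297,182,.165),cup=(345,252,.06),scE=(362,358,.015),scTip=(430,356,.002),brE=(346,319,.014),brH=(400,302,.015),jar=(543,430,.12),tin=(327,177,.11))}
C={n:optics.calibration(n) for n in P}
for k in P["scene"]:
    print(k,*[plane(C[n],P[n][k][:2],P[n][k][2],800/560) for n in P if k in P[n]])
E
```

```text
trayL [ 0.693 -0.286  0.022] [ 0.685 -0.18   0.022]
trayT [ 0.536 -0.295  0.022] [ 0.677 -0.315  0.022]
trayR [ 0.539 -0.154  0.022] [ 0.529 -0.324  0.022]
trayB [ 0.683 -0.162  0.022] [ 0.533 -0.171  0.022]
dish [0.661 0.019 0.018] [0.659 0.009 0.018]
cadL [0.69  0.192 0.06 ] [0.666 0.346 0.06 ]
cadT [0.61  0.195 0.06 ] [0.667 0.143 0.06 ]
cadR [0.593 0.354 0.06 ] [0.594 0.352 0.06 ]
cadB [0.685 0.362 0.06 ]
sprayhead [ 0.404 -0.33   0.172] [ 0.406 -0.324  0.172]
spraybase [ 0.398 -0.334  0.   ] [ 0.406 -0.328  0.   ]
orange [0.398 0.32  0.165] [0.395 0.304 0.165]
cup [0.45  0.157 0.06 ] [0.455 0.159 0.06 ]
scE [ 0.405 -0.13   0.015] [ 0.399 -0.143  0.015]
scTip [ 0.503 -0.152  0.002] [ 0.514 -0.159  0.002]
brE [ 0.406 -0.013  0.014] [ 0.407 -0.016  0.014]
brH [0.506 0.014 0.015] [0.519 0.007 0.015]
jar [ 0.527 -0.479  0.12 ] [ 0.521 -0.499  0.12 ]
tin [0.503 0.489 0.11 ] [0.496 0.461 0.11 ]
```

```bash
python3 -m jog '[{"linear":[0,0,-0.65],"roll":-0.69},{"linear":[0,0,-0.65],"roll":-0.69},{"linear":[0,0,-0.65],"roll":-0.69},{"linear":[0,0,-0.65],"roll":-0.69},{"linear":[-0.8,-0.7,0],"roll":0},{"linear":[-0.8,-0.7,0],"roll":0},{"linear":[-0.8,-0.7,0],"roll":0},{"linear":[-0.8,-0.7,0],"roll":0},{"linear":[-0.8,-0.7,0],"roll":0},{"linear":[-0.8,-0.7,0],"roll":0},{"linear":[-0.8,-0.7,0],"roll":0},{"linear":[-0.8,-0.7,0],"roll":0}]' 1 ; cat >> h.py <<'E'
import cv2
np.set_printoptions(precision=4,suppress=True)
def snap(name):
    c=optics.calibration("wrist"); im=optics.get_image("wrist")
    cv2.imwrite(f"pics/{name}.png",cv2.resize(im[:,:,::-1],(800,600),interpolation=cv2.INTER_CUBIC))
    np.savez(f"pics/{name}.npz",**c); return c
def pix(c,p,s=800/560):
    T=c["T"];q=T[:3,:3].T@(np.array(p)-T[:3,3]); f=210/np.tan(np.radians(c["fov_y"]/2))
    return (np.array([c["cx"],c["cy"]])+f*q[:2]/q[2])*s
E
python3 - <<'E'
from h import *
c=snap("w1"); s=env.observe(); print(c,s["position"],s["tool_rot"],s["time_s"],s["q"])
E
```

```text
time_s: 1.1
position: [0.3831, 0.3129, 0.3038]
tool_rot: [[-1.0, -0.0, -0.0], [-0.0, 1.0, -0.0], [0.0, -0.0, -1.0]]
ft_force: [0.6, 0.1, 0.1]
grip_width: 0.0854
gripper_force: 0.0
{'fov_y': 62.01370453483545, 'cx': 279.4834082250459, 'cy': 212.58645123536425, 'T': array([[ 0.0012,  0.965 ,  0.2623,  0.3171],
       [ 1.    , -0.0012, -0.0003,  0.315 ],
       [ 0.0001,  0.2623, -0.965 ,  0.4788],
       [ 0.    ,  0.    ,  0.    ,  1.    ]])} [0.3882 0.3088 0.303 ] [[-1.      0.0058  0.0007]
 [ 0.0058  1.     -0.0028]
 [-0.0007 -0.0028 -1.    ]] 1.15 [ 24.8961  13.107   70.1759  -0.1639  96.7483 -64.7898]
```

View pics/w1.png

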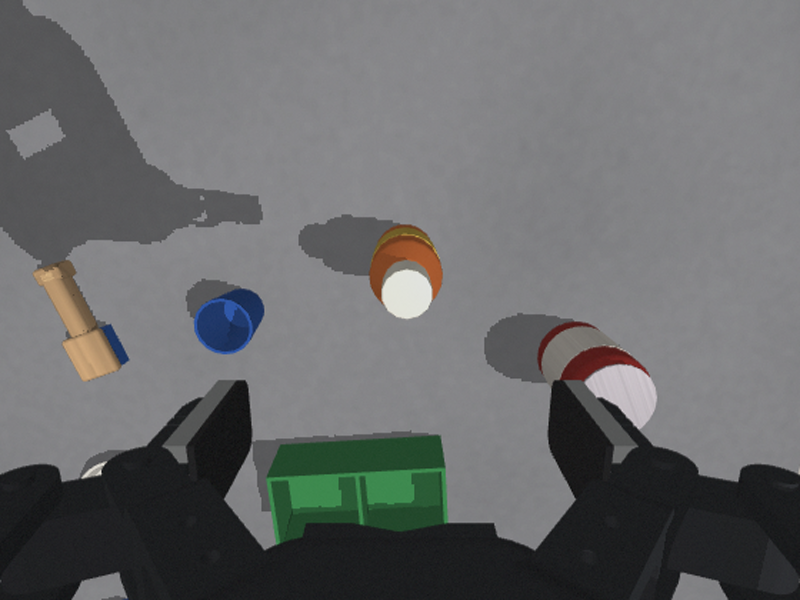

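Wrist view: orange cap top (407,294), cup rim centre (224,326), caddy near rim edge (268,478)–(446,468), brush (54,272)→(96,358), tin lid (618,395).

```bash
python3 - <<'E'
from h import *
c=dict(np.load("pics/w1.npz"))
for k,u,v,z in [("cap",407,294,.165),("cup",224,326,.06),("cadNL",268,478,.06),("cadNR",446,468,.06),("brE",54,268,.024),("brH",96,354,.026),("brHl",65,345,.026),("brHr",115,330,.026),("tin",618,393,.11),("body",406,262,.11)]:
    print(k,plane(c,(u,v),z,800/560))
print(pix(c,[.65,.275,.06]))
E
```

```text
cap [0.3959 0.3199 0.165 ]
cup [0.4511 0.1606 0.06  ]
cadNL [0.6044 0.1885 0.06  ]
cadNR [0.5936 0.3593 0.06  ]
brE [ 0.4061 -0.0049  0.024 ]
brH [0.4902 0.0217 0.026 ]
brHl [ 0.481  -0.0067  0.026 ]
brHr [0.4659 0.0437 0.026 ]
tin [0.4921 0.4908 0.11  ]
body [0.385  0.3199 0.11  ]
[359.0723 518.3838]
```

```bash
python3 -m jog '[{"linear":[-0.2,0.28,0]},{"linear":[0,0,0.8]},{"linear":[0,0,0.8]},{"linear":[0,0,0.8]},{"linear":[0,0,0.7]},{"linear":[0,0,0.6]},{"linear":[0,0,0.5]},{"linear":[0,0,0]},{"linear":[0,0,0]},{"linear":[0,0,0]}]' 1; python3 -m jog '[{"linear":[0,0,0]},{"linear":[0,0,0]},{"linear":[0,0,0]},{"linear":[0,0,0]},{"linear":[0,0,0]},{"linear":[0,0,0]},{"linear":[0,0,0]},{"linear":[0,0,0]}]' -1 45
```

```text
invalid input
invalid input
```

Rows need the roll key.

```bash
python3 -m jog '[{"linear":[-0.2,0.28,0],"roll":0},{"linear":[0,0,0.8],"roll":0},{"linear":[0,0,0.8],"roll":0},{"linear":[0,0,0.8],"roll":0},{"linear":[0,0,0.7],"roll":0},{"linear":[0,0,0.6],"roll":0},{"linear":[0,0,0.5],"roll":0},{"linear":[0,0,0],"roll":0},{"linear":[0,0,0],"roll":0},{"linear":[0,0,0],"roll":0}]' 1; python3 -m jog '[{"linear":[0,0,0],"roll":0},{"linear":[0,0,0],"roll":0},{"linear":[0,0,0],"roll":0},{"linear":[0,0,0],"roll":0},{"linear":[0,0,0],"roll":0},{"linear":[0,0,0],"roll":0},{"linear":[0,0,0],"roll":0},{"linear":[0,0,0],"roll":0}]' -1 45
```

```text
time_s: 1.98
position: [0.3906, 0.3262, 0.1371]
tool_rot: [[-1.0, -0.0, 0.002], [-0.0, 1.0, 0.001], [-0.002, 0.001, -1.0]]
ft_force: [-0.4, 0.4, 0.5]
grip_width: 0.0853
gripper_force: 0.0
time_s: 2.65
position: [0.39, 0.3258, 0.1359]
tool_rot: [[-1.0, -0.0, 0.0], [-0.0, 1.0, -0.0], [-0.0, -0.0, -1.0]]
ft_force: [0.3, 0.1, 0.7]
grip_width: 0.0001
gripper_force: 0.0
```

```bash
python3 - <<'E'
from h import *
c=snap("w2"); s=env.observe(); print(s["position"],s["grip_width"],s["q"],c["T"])
im=optics.get_image("side"); cv2.imwrite("pics/s2.png",cv2.resize(im[80:220,130:350,::-1],(800,509),interpolation=cv2.INTER_CUBIC))
E
```

```text
[0.39   0.3258 0.1359] -0.00014247477629406356 [ 26.5083  21.0386  87.0043  -0.0018  71.9612 -63.4948] [[ 0.0013  0.9649  0.2627  0.324 ]
 [ 1.     -0.0013 -0.0001  0.3278]
 [ 0.0002  0.2627 -0.9649  0.3109]
 [ 0.      0.      0.      1.    ]]
```

View pics/w2.png

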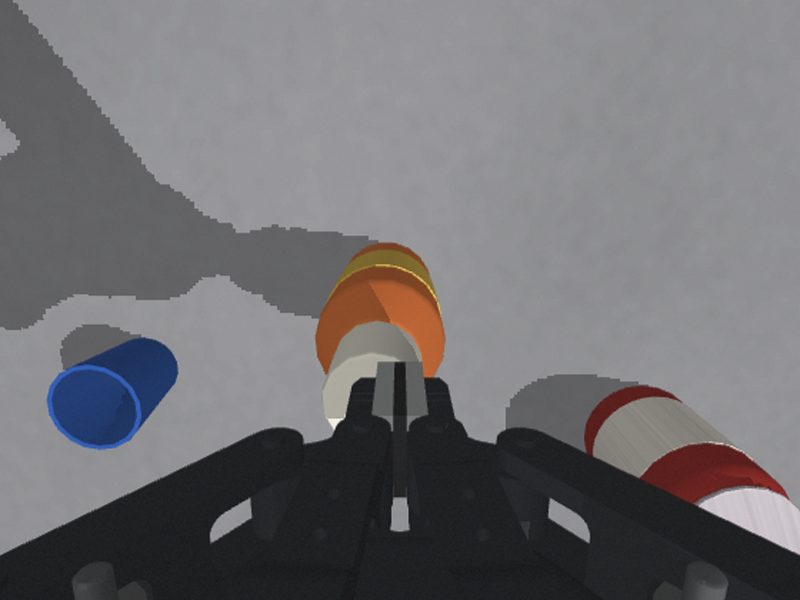

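View pics/s2.png

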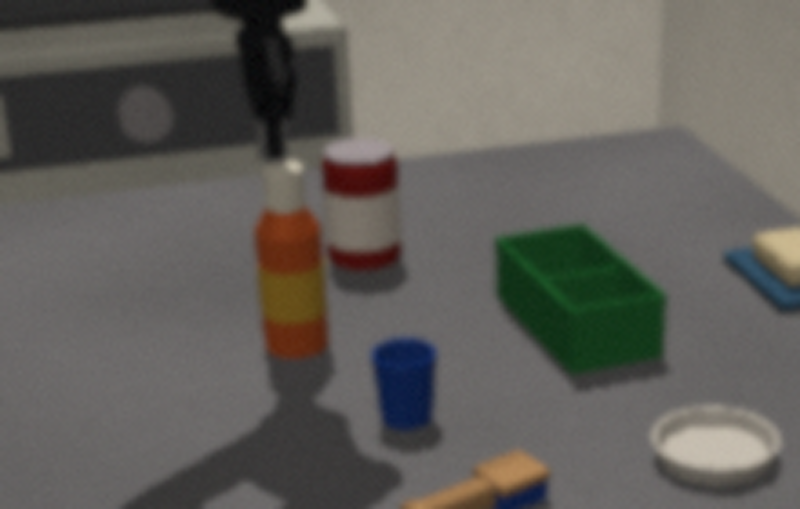

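The fingers shut on nothing. The side crop shows the tips near the cap (285,160) and the bottle still standing. I'll check where the TCP should project.

```bash
python3 - <<'E'
from h import *
p=env.observe()["position"]
cw=optics.calibration("wrist");cs=optics.calibration("side")
print("wrist",pix(cw,p))
f=lambda q:(pix(cs,q,1)-[130,80])*800/220
print("side tcp",f(p))
for b in ([.396,.319],[.395,.305],[.39,.31]): print(b,[ (f(b+[z])) for z in (0,.165)], [pix(cw,b+[z]) for z in (.13,.165)])
E
```

```text
wrist [394.0161 351.155 ]
side tcp [274.5487 197.2985]
[0.396, 0.319] [array([295.2624, 344.9542]), array([280.5385, 166.2485])] [array([376.5755, 360.2608]), array([371.7989, 400.9557])]
[0.395, 0.305] [array([297.5391, 351.8332]), array([282.8256, 172.0257])] [array([340.3754, 357.8906]), array([327.924 , 398.1499])]
[0.39, 0.31] [array([290.6696, 350.2726]), array([275.5775, 170.7092])] [array([352.9606, 345.6969]), array([343.0934, 383.6868])]
```

The tips' apparent depth in both wrist pictures, and the side view, put the real finger ends about 33 mm above the reported TCP. So the fingers closed above the cap. I'll lift, open, recentre and go lower while watching the force.

```bash
python3 -m jog '[{"linear":[0,0,-0.7],"roll":0},{"linear":[0,0,-0.7],"roll":0},{"linear":[0,0,0],"roll":0},{"linear":[0,0,0],"roll":0},{"linear":[0,0,0],"roll":0},{"linear":[0,0,0],"roll":0},{"linear":[-0.15,-0.2,0],"roll":0},{"linear":[0,0,0],"roll":0},{"linear":[0,0,0],"roll":0}]' 1; python3 -m jog '[{"linear":[0,0,0.5],"roll":0},{"linear":[0,0,0.5],"roll":0},{"linear":[0,0,0.4],"roll":0},{"linear":[0,0,0.3],"roll":0},{"linear":[0,0,0.2],"roll":0},{"linear":[0,0,0.15],"roll":0},{"linear":[0,0,0.1],"roll":0},{"linear":[0,0,0],"roll":0},{"linear":[0,0,0],"roll":0}]'; python3 -m jog '[{"linear":[0,0,0],"roll":0},{"linear":[0,0,0],"roll":0},{"linear":[0,0,0],"roll":0},{"linear":[0,0,0],"roll":0},{"linear":[0,0,0],"roll":0},{"linear":[0,0,0],"roll":0},{"linear":[0,0,0],"roll":0},{"linear":[0,0,0],"roll":0}]' -1 45
```

```text
time_s: 3.5
position: [0.3963, 0.3173, 0.1914]
tool_rot: [[-1.0, 0.001, -0.001], [0.001, 1.0, -0.0], [0.001, -0.0, -1.0]]
ft_force: [0.2, 0.4, -0.0]
grip_width: 0.0854
gripper_force: 0.0
time_s: 4.25
position: [0.3963, 0.3179, 0.1063]
tool_rot: [[-1.0, -0.0, 0.001], [-0.0, 1.0, 0.0], [-0.001, 0.0, -1.0]]
ft_force: [0.3, 0.5, -0.0]
grip_width: 0.0854
gripper_force: 0.0
time_s: 4.92
position: [0.3963, 0.3179, 0.1064]
tool_rot: [[-1.0, -0.0, 0.001], [-0.0, 1.0, 0.0], [-0.001, 0.0, -1.0]]
ft_force: [-0.3, -0.3, 5.5]
grip_width: 0.0328
gripper_force: 44.7
```

```bash
python3 -m jog '[{"linear":[0,0,-0.3],"roll":0},{"linear":[0,0,-0.6],"roll":0},{"linear":[0,0,-0.6],"roll":0},{"linear":[0,0,-0.6],"roll":0},{"linear":[0,0,-0.3],"roll":0},{"linear":[0,0,0],"roll":0},{"linear":[0,0,0],"roll":0}]'; python3 -m jog '[{"linear":[-0.3,0,0],"roll":0},{"linear":[-0.6,0,0],"roll":0},{"linear":[-0.7,0,0],"roll":0},{"linear":[-0.7,0,0],"roll":0},{"linear":[-0.8,0,0],"roll":0},{"linear":[-0.8,0,0],"roll":0},{"linear":[-0.8,0,0],"roll":0},{"linear":[-0.7,0,0],"roll":0},{"linear":[-0.5,0,0],"roll":0},{"linear":[-0.2,0,0],"roll":0},{"linear":[0,0,0],"roll":0},{"linear":[0,0,0],"roll":0}]'; python3 - <<'E'
from h import *
c=snap("w3");print(env.observe()["position"])
a=optics.get_image("scene")[230:380,260:400,::-1]; b=optics.get_image("side")[100:210,200:340,::-1]
A=cv2.resize(a,None,fx=2.85,fy=2.85,interpolation=cv2.INTER_CUBIC);B=cv2.resize(b,None,fx=2.85,fy=2.85,interpolation=cv2.INTER_CUBIC)
B=cv2.copyMakeBorder(B,0,A.shape[0]-B.shape[0],0,0,0);cv2.imwrite("pics/m3.png",np.hstack([A,B]))
E
```

```text
time_s: 5.5
position: [0.3957, 0.3177, 0.2012]
tool_rot: [[-1.0, -0.0, -0.001], [-0.0, 1.0, -0.0], [0.001, -0.0, -1.0]]
ft_force: [0.1, -0.1, -3.1]
grip_width: 0.0325
gripper_force: 45.4
time_s: 6.5
position: [0.6401, 0.3174, 0.1995]
tool_rot: [[-1.0, 0.0, -0.003], [0.0, 1.0, -0.001], [0.003, -0.001, -1.0]]
ft_force: [-0.2, 0.2, -3.1]
grip_width: 0.0328
gripper_force: 45.2
[0.6397 0.3177 0.2005]
```

View pics/m3.png

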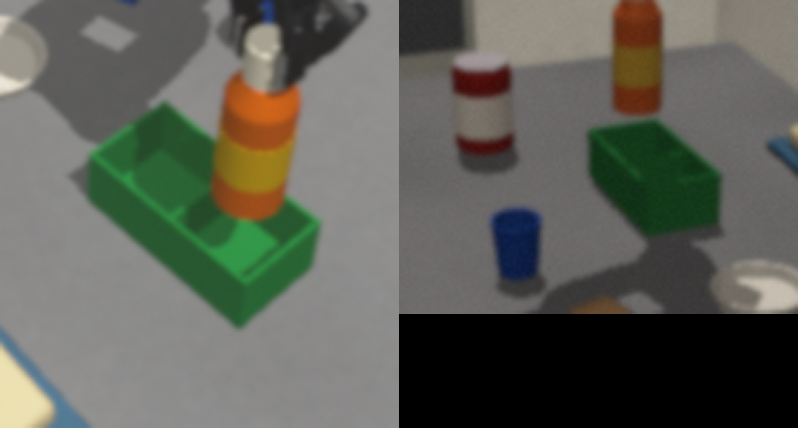

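```bash
python3 -m jog '[{"linear":[0,0,0.3],"roll":0},{"linear":[0,0,0.5],"roll":0},{"linear":[0,0,0.5],"roll":0},{"linear":[0,0,0.4],"roll":0},{"linear":[0,0,0.25],"roll":0},{"linear":[0,0,0.15],"roll":0},{"linear":[0,0,0.1],"roll":0},{"linear":[0,0,0.03],"roll":0},{"linear":[0,0,0],"roll":0},{"linear":[0,0,0],"roll":0},{"linear":[0,0,0],"roll":0},{"linear":[0,0,0],"roll":0}]'; python3 -m jog '[{"linear":[0,0,0],"roll":0},{"linear":[0,0,0],"roll":0},{"linear":[0,0,0],"roll":0},{"linear":[0,0,0],"roll":0},{"linear":[0,0,0],"roll":0}]' 0.4; python3 -m jog '[{"linear":[0,0,-0.4],"roll":0},{"linear":[0,0,-0.6],"roll":0},{"linear":[0,0,-0.9],"roll":0},{"linear":[0,0,-0.9],"roll":0},{"linear":[0,0,-0.9],"roll":0},{"linear":[0,0,-0.6],"roll":0},{"linear":[0,0,0],"roll":0},{"linear":[0,0,0],"roll":0}]' 1
```

```text
time_s: 7.65
position: [0.6402, 0.3179, 0.1133]
tool_rot: [[-1.0, -0.0, 0.001], [-0.0, 1.0, 0.0], [-0.001, 0.0, -1.0]]
ft_force: [0.0, 0.6, -2.0]
grip_width: 0.0324
gripper_force: 45.3
time_s: 8.07
position: [0.6401, 0.3179, 0.1129]
tool_rot: [[-1.0, -0.0, 0.0], [-0.0, 1.0, 0.0], [-0.0, 0.0, -1.0]]
ft_force: [0.2, 0.2, -0.4]
grip_width: 0.0598
gripper_force: 0.0
time_s: 8.73
position: [0.6403, 0.3179, 0.286]
tool_rot: [[-1.0, -0.0, 0.003], [-0.0, 1.0, 0.001], [-0.003, 0.001, -1.0]]
ft_force: [0.7, 0.3, -0.5]
grip_width: 0.0851
gripper_force: 0.0
```

```bash
python3 -m jog '[{"linear":[0.4,-0.85,0],"roll":0},{"linear":[0.4,-0.85,0],"roll":0},{"linear":[0.4,-0.85,0],"roll":0},{"linear":[0.4,-0.85,0],"roll":0},{"linear":[0.4,-0.85,0],"roll":0},{"linear":[0.4,-0.85,0],"roll":0},{"linear":[0.4,-0.85,0],"roll":0},{"linear":[0.4,-0.85,0],"roll":0},{"linear":[0.4,-0.85,0],"roll":0},{"linear":[0.4,-0.85,0],"roll":0},{"linear":[0.4,-0.85,0],"roll":0},{"linear":[0.4,-0.85,0],"roll":0}]' >/dev/null; python3 -m jog '[{"linear":[0.25,-0.75,-0.2],"roll":0},{"linear":[0.25,-0.75,-0.2],"roll":0},{"linear":[0.25,-0.75,-0.2],"roll":0},{"linear":[0.25,-0.75,0],"roll":0},{"linear":[0.25,-0.75,0],"roll":0},{"linear":[0.25,-0.75,0],"roll":0},{"linear":[0,0,0],"roll":0},{"linear":[0,0,0],"roll":0},{"linear":[0,0,0],"roll":0},{"linear":[0,0,0],"roll":0}]'; python3 - <<'E'
from h import *
c=snap("w4");print(env.observe()["position"],c["T"][:3,3],env.observe()["q"])
E
```

```text
time_s: 10.57
position: [0.3882, -0.2691, 0.3083]
tool_rot: [[-1.0, -0.001, -0.001], [-0.001, 1.0, 0.001], [0.001, 0.001, -1.0]]
ft_force: [0.7, 0.3, 0.1]
grip_width: 0.0855
gripper_force: 0.0
[ 0.3883 -0.2691  0.3085] [ 0.3223 -0.2673  0.4833] [ -49.128    10.4306   72.8013    0.0058   96.7999 -139.2161]
```

View pics/w4.png

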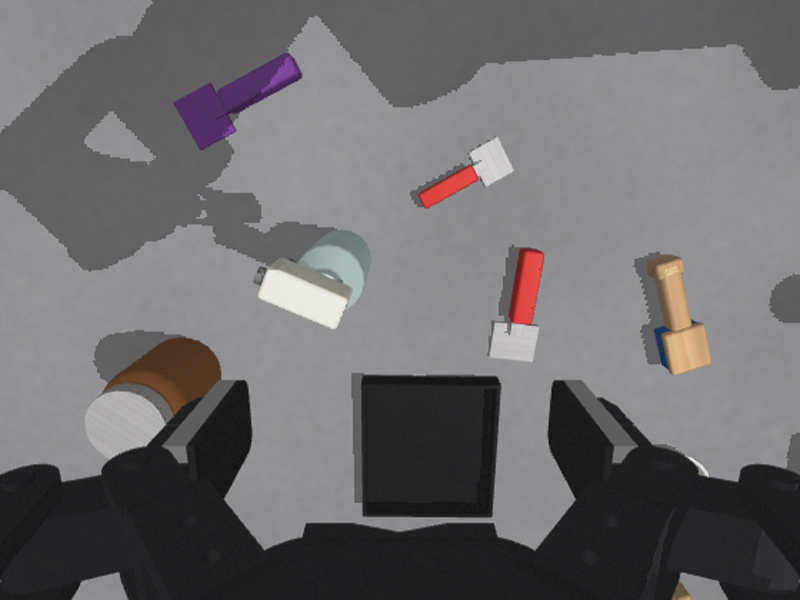

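Wrist view: spray head top face (270,272),(350,300),(338,328),(260,297), nozzle to the left. Scraper handle end (533,250), handle front (519,323), blade end (512,358). Brush end block (666,262), head (686,350). Tray rim (363,379),(499,380),(491,516),(363,514). Jar lid (126,428).

```bash
python3 - <<'E'
from h import *
c=dict(np.load("pics/w4.npz"))
for k,u,v,z in [("h1",270,272,.172),("h2",350,300,.172),("h3",338,328,.172),("h4",260,297,.172),("scE",533,251,.022),("scF",519,323,.022),("scTip",512,359,.004),("bE",666,262,.024),("bHend",686,373,.026),("bHl",663,337,.026),("bHr",704,322,.026),("bHl2",667,373,.026),("bHr2",710,362,.026),("bNeck",682,327,.024),("t1",363,379,.022),("t2",499,380,.022),("t3",491,516,.022),("t4",363,514,.022),("jar",126,428,.12)]:
    print(k,plane(c,(u,v),z,800/560))
E
```

```text
h1 [ 0.386  -0.3491  0.172 ]
h2 [ 0.4044 -0.2988  0.172 ]
h3 [ 0.4234 -0.3071  0.172 ]
h4 [ 0.4024 -0.3566  0.172 ]
scE [ 0.3968 -0.1423  0.022 ]
scF [ 0.4671 -0.1509  0.022 ]
scTip [ 0.5114 -0.1511  0.004 ]
bE [ 0.4069 -0.018   0.024 ]
bHend [0.5176 0.0163 0.026 ]
bHl [ 0.4801 -0.0116  0.026 ]
bHr [0.4649 0.0256 0.026 ]
bHl2 [ 0.5176 -0.0025  0.026 ]
bHr2 [0.506  0.0381 0.026 ]
bNeck [0.4706 0.0064 0.024 ]
t1 [ 0.5256 -0.303   0.022 ]
t2 [ 0.5267 -0.1671  0.022 ]
t3 [ 0.686  -0.1675  0.022 ]
t4 [ 0.6833 -0.3061  0.022 ]
jar [ 0.5251 -0.4879  0.12  ]
```

```bash
python3 -m jog '[{"linear":[-0.2,-0.7,0],"roll":0},{"linear":[-0.25,-0.68,0],"roll":0},{"linear":[0,0,0],"roll":0.97},{"linear":[0,0,0],"roll":0.97},{"linear":[0,0,0],"roll":0.97},{"linear":[0,0,0],"roll":0.97},{"linear":[0,0,0],"roll":0.97},{"linear":[0,0,0],"roll":0.97},{"linear":[0,0,0],"roll":0.97},{"linear":[0,0,0],"roll":0.97},{"linear":[0,0,0],"roll":0.97},{"linear":[0,0,0],"roll":0.97}]' >/dev/null; python3 -m jog '[{"linear":[0,0,0],"roll":0.97},{"linear":[0,0,0],"roll":0.97},{"linear":[0,0,0],"roll":0.97},{"linear":[0,0,0],"roll":0.97},{"linear":[0,0,0],"roll":0.97},{"linear":[0,0,0],"roll":0.97},{"linear":[0,0,0],"roll":0.97},{"linear":[0,0,0],"roll":0.97},{"linear":[0,0,0],"roll":0.97},{"linear":[0,0,0],"roll":0.97},{"linear":[0,0,0],"roll":0.97},{"linear":[0,0,0],"roll":0.97}]' >/dev/null;  python3 -m jog '[{"linear":[0,0,0],"roll":0.97},{"linear":[0,0,0],"roll":0},{"linear":[0,0,0],"roll":0},{"linear":[0,0,0],"roll":0}]'; python3 - <<'E'
from h import *
c=snap("w5");print(env.observe()["position"],c["T"][:3,3],env.observe()["q"])
E
```

```text
time_s: 12.95
position: [0.4063, -0.3249, 0.3087]
tool_rot: [[0.364, 0.931, 0.0], [0.931, -0.364, -0.0], [-0.0, 0.0, -1.0]]
ft_force: [-0.8, 1.0, 0.8]
grip_width: 0.0852
gripper_force: 0.0
[ 0.4062 -0.325   0.3087] [ 0.431  -0.261   0.4838] [-51.7163  15.6171  65.8384   0.0021  98.545  -30.3178]
```

View pics/w5.png

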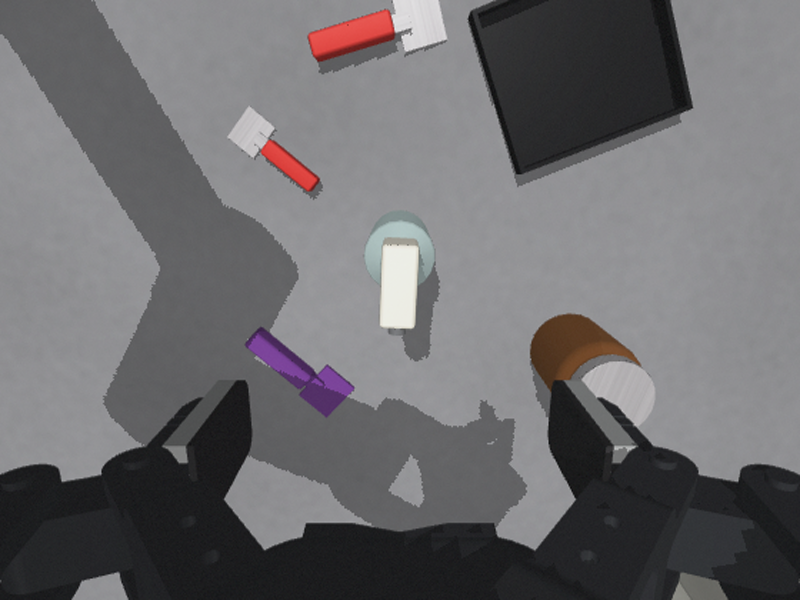

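The head is aligned and centred (column 399, head 245–328). Descending to grip.

```bash
python3 -m jog '[{"linear":[0,0,0.8],"roll":0},{"linear":[0,0,0.9],"roll":0},{"linear":[0,0,0.9],"roll":0},{"linear":[0,0,0.8],"roll":0},{"linear":[0,0,0.6],"roll":0},{"linear":[0,0,0.4],"roll":0},{"linear":[0,0,0.3],"roll":0},{"linear":[0,0,0.2],"roll":0},{"linear":[0,0,0],"roll":0},{"linear":[0,0,0],"roll":0},{"linear":[0,0,0],"roll":0}]'; python3 -m jog '[{"linear":[0,0,0],"roll":0},{"linear":[0,0,0],"roll":0},{"linear":[0,0,0],"roll":0},{"linear":[0,0,0],"roll":0},{"linear":[0,0,0],"roll":0},{"linear":[0,0,0],"roll":0},{"linear":[0,0,0],"roll":0},{"linear":[0,0,0],"roll":0}]' -1 45;python3 -m jog '[{"linear":[0,0,-0.3],"roll":0},{"linear":[0,0,-0.6],"roll":0},{"linear":[0,0,-0.6],"roll":0},{"linear":[0,0,-0.6],"roll":0},{"linear":[0,0,-0.4],"roll":0},{"linear":[0,0,-0.4],"roll":0},{"linear":[0,0,0],"roll":0},{"linear":[0,0,0],"roll":0}]'
```

```text
time_s: 13.92
position: [0.4064, -0.3257, 0.1136]
tool_rot: [[0.367, 0.93, 0.001], [0.93, -0.367, -0.001], [-0.001, 0.001, -1.0]]
ft_force: [0.8, -0.3, -0.9]
grip_width: 0.0854
gripper_force: 0.0
time_s: 14.58
position: [0.4061, -0.3255, 0.113]
tool_rot: [[0.367, 0.93, 0.0], [0.93, -0.367, -0.001], [-0.0, 0.0, -1.0]]
ft_force: [-1.5, 0.3, 4.0]
grip_width: 0.0237
gripper_force: 44.3
time_s: 15.25
position: [0.406, -0.3252, 0.2282]
tool_rot: [[0.367, 0.93, -0.0], [0.93, -0.367, 0.0], [0.0, -0.0, -1.0]]
ft_force: [-0.5, -0.3, -3.6]
grip_width: 0.0237
gripper_force: 43.9
```

```bash
python3 -m jog '[{"linear":[0.3,0.04,0],"roll":0},{"linear":[0.6,0.04,0],"roll":0},{"linear":[0.8,0.04,0],"roll":0},{"linear":[0.9,0.04,0],"roll":0},{"linear":[0.9,0.04,0],"roll":0},{"linear":[0.9,0.04,0],"roll":0},{"linear":[0.9,0.04,0],"roll":0},{"linear":[0.9,0.04,0],"roll":0},{"linear":[0.9,0.04,0],"roll":0},{"linear":[0.9,0.04,0],"roll":0},{"linear":[0.9,0.04,0],"roll":0},{"linear":[0.9,0,0],"roll":0}]'>/dev/null; python3 -m jog '[{"linear":[0.9,0,0],"roll":0},{"linear":[0.9,0,0],"roll":0},{"linear":[0.9,0,0],"roll":0},{"linear":[0.8,0,0],"roll":0},{"linear":[0.7,0,0],"roll":0},{"linear":[0.5,0,0],"roll":0},{"linear":[0.3,0,0],"roll":0},{"linear":[0.2,0,0],"roll":0},{"linear":[0,0,0],"roll":0},{"linear":[0,0,0],"roll":0},{"linear":[0,0,0],"roll":0}]'; python3 - <<'E'
from h import *
print(env.observe()["position"])
a=optics.get_image("scene")[200:370,240:400,::-1]; b=optics.get_image("side")[60:210,220:360,::-1]
A=cv2.resize(a,None,fx=2.6,fy=2.6,interpolation=cv2.INTER_CUBIC);B=cv2.resize(b,None,fx=2.6,fy=2.6,interpolation=cv2.INTER_CUBIC)
B=cv2.copyMakeBorder(B,0,A.shape[0]-B.shape[0],0,0,0);cv2.imwrite("pics/m6.png",np.hstack([A,B]))
E
```

```text
time_s: 17.17
position: [0.6425, 0.2255, 0.2284]
tool_rot: [[0.368, 0.93, -0.001], [0.93, -0.368, -0.0], [-0.001, -0.001, -1.0]]
ft_force: [0.5, 0.5, -2.6]
grip_width: 0.0234
gripper_force: 43.9
[0.6425 0.2255 0.2284]
```

View pics/m6.png

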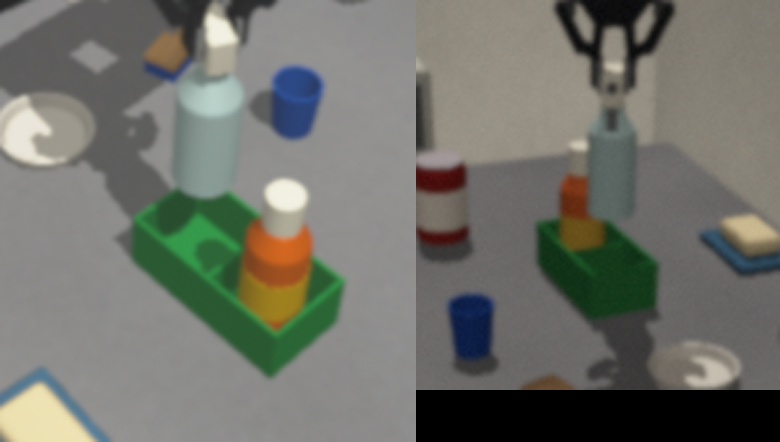

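The orange bottle stands in its slot and the spray bottle hangs upright over the other. Lowering it.

```bash
python3 -m jog '[{"linear":[0.12,0,0.3],"roll":0},{"linear":[0,0,0.6],"roll":0},{"linear":[0,0,0.6],"roll":0},{"linear":[0,0,0.5],"roll":0},{"linear":[0,0,0.3],"roll":0},{"linear":[0,0,0.2],"roll":0},{"linear":[0,0,0.15],"roll":0},{"linear":[0,0,0.1],"roll":0},{"linear":[0,0,0],"roll":0},{"linear":[0,0,0],"roll":0},{"linear":[0,0,0],"roll":0},{"linear":[0,0,0],"roll":0}]'; python3 -m jog '[{"linear":[0,0,0],"roll":0},{"linear":[0,0,0],"roll":0},{"linear":[0,0,0],"roll":0},{"linear":[0,0,0],"roll":0},{"linear":[0,0,0],"roll":0}]' 0.2; python3 -m jog '[{"linear":[0,0,-0.4],"roll":0},{"linear":[0,0,-0.6],"roll":0},{"linear":[0,0,-0.9],"roll":0},{"linear":[0,0,-0.9],"roll":0},{"linear":[0,0,-0.9],"roll":0},{"linear":[0,0,-0.6],"roll":0},{"linear":[0,0,0],"roll":0},{"linear":[0,0,0],"roll":0}]' 1
```

```text
time_s: 18.27
position: [0.6449, 0.2307, 0.1195]
tool_rot: [[0.367, 0.93, 0.001], [0.93, -0.367, 0.0], [0.001, 0.001, -1.0]]
ft_force: [0.1, 0.5, -2.5]
grip_width: 0.0236
gripper_force: 43.8
time_s: 18.68
position: [0.6446, 0.2307, 0.119]
tool_rot: [[0.367, 0.93, 0.0], [0.93, -0.367, 0.0], [0.0, 0.0, -1.0]]
ft_force: [1.0, 1.4, -1.1]
grip_width: 0.0514
gripper_force: 0.0
time_s: 19.35
position: [0.6449, 0.2307, 0.2919]
tool_rot: [[0.367, 0.93, 0.003], [0.93, -0.367, 0.0], [0.002, 0.002, -1.0]]
ft_force: [0.6, 0.9, -0.7]
grip_width: 0.0856
gripper_force: 0.0
```

```bash
python3 -m jog '[{"linear":[-0.57,-0.64,0],"roll":0},{"linear":[-0.57,-0.64,0],"roll":0},{"linear":[-0.57,-0.64,0],"roll":0},{"linear":[-0.57,-0.64,0],"roll":0},{"linear":[-0.57,-0.64,0],"roll":0},{"linear":[-0.57,-0.64,0],"roll":0},{"linear":[0,0,0],"roll":0},{"linear":[0,0,0],"roll":0},{"linear":[0,0,0],"roll":0},{"linear":[0,0,0],"roll":0}]'; python3 - <<'E'
from h import *
c=snap("w7");print(env.observe()["position"],c["T"][:3,3])
E
```

```text
time_s: 20.18
position: [0.4521, 0.16, 0.2899]
tool_rot: [[0.367, 0.93, -0.001], [0.93, -0.367, -0.0], [-0.001, -0.001, -1.0]]
ft_force: [0.2, -0.4, 0.6]
grip_width: 0.0854
gripper_force: 0.0
[0.4522 0.16   0.2899] [0.4772 0.2239 0.4649]
```

View pics/w7.png

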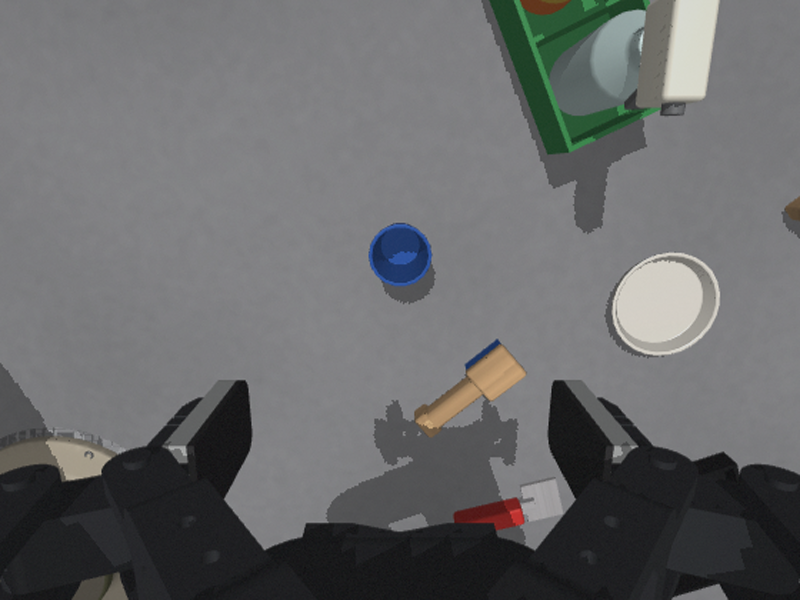

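Wrist view: cup rim (400,254), dish rim centre (666,304), brush (426,424)→(512,357), spray bottle standing in its slot.

```bash
python3 - <<'E'
from h import *
c=dict(np.load("pics/w7.npz"))
R=env.observe()["tool_rot"];p=env.observe()["position"]
for k,u,v,z in [("cup",400,254,.06),("dish",666,304,.018),("bE",421,418,.024),("bE2",434,430,.024),("bFar1",499,343,.026),("bFar2",525,374,.026),("scE",455,517,.022),("scF",519,505,.022)]:
    q=plane(c,(u,v),z,800/560); print(k,q,((q-p)@R/.04)[:2])
E
```

```text
cup [0.4521 0.1603 0.06  ] [0.0084 0.0009]
dish [0.6616 0.0193 0.018 ] [-1.3457  6.1685]
bE [ 0.4094 -0.0032  0.024 ] [-4.1844  0.5102]
bE2 [ 0.4166 -0.0201  0.024 ] [-4.5108  0.8331]
bFar1 [0.5049 0.0433 0.026 ] [-2.2283  2.3042]
bFar2 [0.5178 0.0047 0.026 ] [-3.0068  2.9597]
scE [ 0.4012 -0.1236  0.022 ] [-7.0606  1.426 ]
scF [ 0.4677 -0.1342  0.022 ] [-6.6974  3.0685]
```

```bash
python3 -m jog '[{"linear":[0,0,0.8],"roll":0},{"linear":[0,0,0.9],"roll":0},{"linear":[0,0,0.9],"roll":0},{"linear":[0,0,0.9],"roll":0},{"linear":[0,0,0.9],"roll":0},{"linear":[0,0,0.8],"roll":0},{"linear":[0,0,0.7],"roll":0},{"linear":[0,0,0.5],"roll":0},{"linear":[0,0,0.4],"roll":0},{"linear":[0,0,0.35],"roll":0},{"linear":[0,0,0],"roll":0},{"linear":[0,0,0],"roll":0}]'; python3 -m jog '[{"linear":[0,0,0],"roll":0},{"linear":[0,0,0],"roll":0},{"linear":[0,0,0],"roll":0},{"linear":[0,0,0],"roll":0},{"linear":[0,0,0],"roll":0},{"linear":[0,0,0],"roll":0},{"linear":[0,0,0],"roll":0}]' -1 25; python3 - <<'E'
from h import *
a=optics.get_image("side")[120:220,180:320,::-1]
cv2.imwrite("pics/s8.png",cv2.resize(a,None,fx=5.7,fy=5.7,interpolation=cv2.INTER_CUBIC))
E
```

```text
time_s: 21.23
position: [0.4516, 0.16, 0.004]
tool_rot: [[0.367, 0.93, -0.002], [0.93, -0.367, -0.0], [-0.001, -0.002, -1.0]]
ft_force: [0.4, 0.2, 0.2]
grip_width: 0.0855
gripper_force: 0.0
time_s: 21.82
position: [0.4522, 0.1599, 0.0059]
tool_rot: [[0.367, 0.93, 0.002], [0.93, -0.367, 0.0], [0.001, 0.002, -1.0]]
ft_force: [-0.2, -0.8, 5.8]
grip_width: 0.0509
gripper_force: 25.0
```

View pics/s8.png

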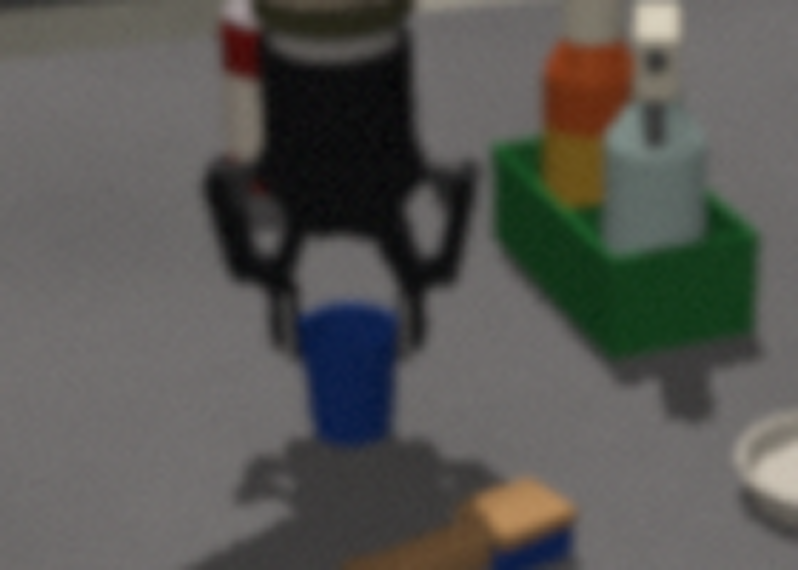

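The fingers hold the cup at its top third (rim row 310, tips near row 350), so the real tip is about TCP + 35 mm. Carrying it to the dish.

```bash
python3 -m jog '[{"linear":[0,0,-0.4],"roll":0},{"linear":[0,0,-0.8],"roll":0},{"linear":[0,0,-0.8],"roll":0},{"linear":[-0.05,0.3,0],"roll":0},{"linear":[-0.15,0.7,0],"roll":0},{"linear":[-0.2,0.9,0],"roll":0},{"linear":[-0.2,0.9,0],"roll":0},{"linear":[-0.2,0.9,0],"roll":0},{"linear":[-0.2,0.9,0],"roll":0},{"linear":[-0.2,0.8,0],"roll":0},{"linear":[-0.1,0.5,0],"roll":0},{"linear":[-0.05,0.27,0],"roll":0}]'; python3 -m jog '[{"linear":[0,0,0],"roll":0},{"linear":[0,0,0],"roll":0},{"linear":[0,0,0],"roll":0},{"linear":[0,0,0],"roll":0}]'
```

```text
time_s: 22.87
position: [0.6631, 0.0167, 0.0842]
tool_rot: [[0.369, 0.929, 0.001], [0.929, -0.369, -0.0], [-0.0, 0.001, -1.0]]
ft_force: [-0.7, 0.6, -1.2]
grip_width: 0.0511
gripper_force: 26.4
time_s: 23.2
position: [0.6605, 0.0198, 0.085]
tool_rot: [[0.366, 0.93, -0.0], [0.93, -0.366, 0.0], [0.0, -0.0, -1.0]]
ft_force: [-0.2, -0.0, -0.1]
grip_width: 0.0505
gripper_force: 26.4
```

```bash
python3 -m jog '[{"linear":[0,0,0.4],"roll":0},{"linear":[0,0,0.5],"roll":0},{"linear":[0,0,0.4],"roll":0},{"linear":[0,0,0.25],"roll":0},{"linear":[0,0,0.15],"roll":0},{"linear":[0,0,0.1],"roll":0},{"linear":[0,0,0.03],"roll":0},{"linear":[0,0,0],"roll":0},{"linear":[0,0,0],"roll":0},{"linear":[0,0,0],"roll":0},{"linear":[0,0,0],"roll":0}]'; python3 -m jog '[{"linear":[0,0,0],"roll":0},{"linear":[0,0,0],"roll":0},{"linear":[0,0,0],"roll":0},{"linear":[0,0,0],"roll":0},{"linear":[0,0,0],"roll":0},{"linear":[0,0,0],"roll":0}]' 0.7; python3 -m jog '[{"linear":[0,0,-0.4],"roll":0},{"linear":[0,0,-0.7],"roll":0},{"linear":[0,0,-0.9],"roll":0},{"linear":[0,0,-0.9],"roll":0},{"linear":[0,0,-0.9],"roll":0},{"linear":[0,0,-0.7],"roll":0},{"linear":[0,0,0],"roll":0},{"linear":[0,0,0],"roll":0},{"linear":[0,0,0],"roll":0}]' 1
```

```text
time_s: 24.12
position: [0.6614, 0.019, 0.0121]
tool_rot: [[0.367, 0.93, 0.001], [0.93, -0.367, -0.0], [0.0, 0.001, -1.0]]
ft_force: [0.5, 0.7, -1.4]
grip_width: 0.0507
gripper_force: 26.4
time_s: 24.62
position: [0.6612, 0.019, 0.0115]
tool_rot: [[0.367, 0.93, -0.0], [0.93, -0.367, -0.0], [-0.0, -0.0, -1.0]]
ft_force: [0.8, 0.1, 0.2]
grip_width: 0.0726
gripper_force: 0.0
time_s: 25.37
position: [0.6607, 0.0191, 0.1904]
tool_rot: [[0.367, 0.93, -0.002], [0.93, -0.367, 0.0], [-0.0, -0.002, -1.0]]
ft_force: [-1.3, -0.4, -0.3]
grip_width: 0.0853
gripper_force: 0.0
```

```bash
python3 -m jog '[{"linear":[-0.37,-0.75,-0.2],"roll":0},{"linear":[-0.37,-0.75,-0.2],"roll":0},{"linear":[-0.37,-0.75,-0.2],"roll":0},{"linear":[-0.37,-0.75,-0.2],"roll":0},{"linear":[-0.37,-0.75,0],"roll":0},{"linear":[-0.37,-0.75,0],"roll":0}]'>/dev/null; python3 -m jog '[{"linear":[0,0,0],"roll":1},{"linear":[0,0,0],"roll":1},{"linear":[0,0,0],"roll":1},{"linear":[0,0,0],"roll":1},{"linear":[0,0,0],"roll":1},{"linear":[0,0,0],"roll":1},{"linear":[0,0,0],"roll":1},{"linear":[0,0,0],"roll":1},{"linear":[0,0,0],"roll":1},{"linear":[0,0,0],"roll":1}]'>/dev/null; python3 -m jog '[{"linear":[0,0,0],"roll":0},{"linear":[0,0,0],"roll":0},{"linear":[0,0,0],"roll":0},{"linear":[0,0,0],"roll":0}]'; cat >> h.py <<'E'
def tool(which,z,zt):
    """axis line of a tool in the wrist picture: mask by hue, centreline from the blob's end points, in world and TCP units"""
    c=optics.calibration("wrist"); s=env.observe(); im=optics.get_image("wrist")
    cv2.imwrite(f"pics/t_{which}.png",cv2.resize(im[:,:,::-1],(800,600)))
    h=cv2.cvtColor(im,cv2.COLOR_RGB2HSV)
    m=cv2.inRange(h,(8,90,90),(20,200,255)) if which=="brush" else cv2.inRange(h,(0,170,90),(4,255,255))|cv2.inRange(h,(176,170,90),(180,255,255))
    m=cv2.morphologyEx(m,cv2.MORPH_OPEN,np.ones((3,3)))
    n,l,st,ce=cv2.connectedComponentsWithStats(m)
    for i in range(1,n):
        if st[i,4]<150: continue
        v,u=np.nonzero(l==i); P=np.array([plane(c,(a,b),z)[:2] for a,b in zip(u,v)])
        r=cv2.minAreaRect((P*1000).astype(np.float32)); mu=P.mean(0); d=np.linalg.svd(P-mu,full_matrices=0)[2][0]; d*=np.sign(d[0])
        t=(P-mu)@d; print(which,"px",ce[i],"n",st[i,4],"ctr",mu,"rect",r,"ang",np.degrees(np.arctan2(d[1],d[0])),"ends",mu+d*t.min(),mu+d*t.max())
    print(s["position"],s["tool_rot"][:,1])
E
python3 -c "
from h import *
tool('brush',.024,0)"
```

```text
time_s: 27.03
position: [0.461, 0.0026, 0.2231]
tool_rot: [[0.948, 0.318, -0.001], [0.318, -0.948, 0.0], [-0.001, -0.001, -1.0]]
ft_force: [-1.0, -0.0, -0.4]
grip_width: 0.0853
gripper_force: 0.0
brush px [280.244  172.2767] n 2721 ctr [0.4697 0.0068] rect ((459.83953857421875, 3.563190460205078), (113.31151580810547, 38.68648910522461), 19.27691650390625) ang 19.176265638998352 ends [ 0.4064 -0.0152] [0.5134 0.022 ]
[0.461  0.0026 0.2231] [ 0.3182 -0.948  -0.0005]
```

View pics/t_brush.png

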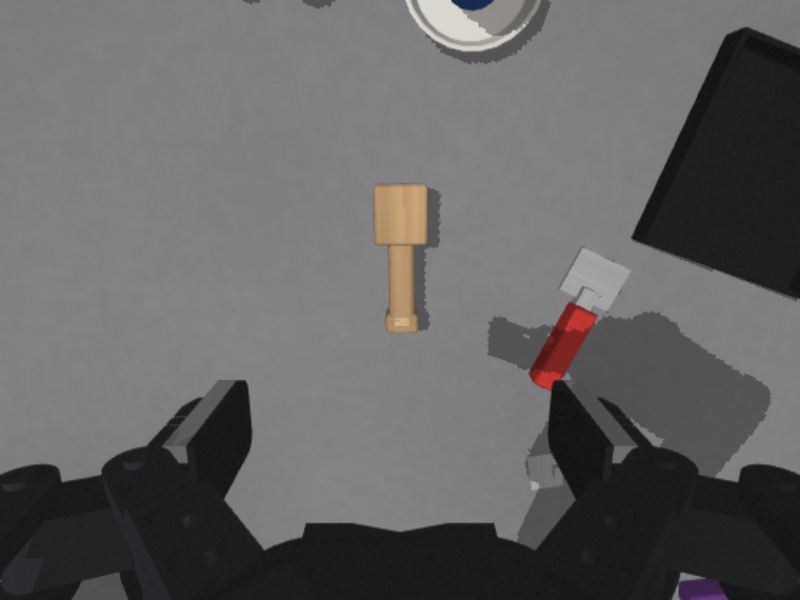

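The brush is centred and aligned under the gripper (head (400,213), end (402,324)), and the cup's foot is in the dish. Going down.

```bash
python3 -m jog '[{"linear":[-0.1,0,0.7],"roll":0},{"linear":[0,0,0.9],"roll":0},{"linear":[0,0,0.9],"roll":0},{"linear":[0,0,0.9],"roll":0},{"linear":[0,0,0.8],"roll":0},{"linear":[0,0,0.7],"roll":0},{"linear":[0,0,0.5],"roll":0},{"linear":[0,0,0.4],"roll":0},{"linear":[0,0,0.28],"roll":0},{"linear":[0,0,0],"roll":0},{"linear":[0,0,0],"roll":0}]'; python3 -m jog '[{"linear":[0,0,0.1],"roll":0},{"linear":[0,0,0.1],"roll":0},{"linear":[0,0,0],"roll":0},{"linear":[0,0,0],"roll":0}]'; python3 -m jog '[{"linear":[0,0,0],"roll":0},{"linear":[0,0,0],"roll":0},{"linear":[0,0,0],"roll":0},{"linear":[0,0,0],"roll":0},{"linear":[0,0,0],"roll":0},{"linear":[0,0,0],"roll":0},{"linear":[0,0,0],"roll":0},{"linear":[0,0,0],"roll":0}]' -1 35
```

```text
time_s: 28.0
position: [0.4573, 0.0013, -0.0198]
tool_rot: [[0.948, 0.317, -0.001], [0.317, -0.948, 0.0], [-0.001, -0.0, -1.0]]
ft_force: [0.8, -0.3, -0.0]
grip_width: 0.0851
gripper_force: 0.0
time_s: 28.33
position: [0.4574, 0.0012, -0.0275]
tool_rot: [[0.949, 0.317, 0.0], [0.317, -0.949, -0.0], [0.0, 0.0, -1.0]]
ft_force: [1.0, -0.3, 0.1]
grip_width: 0.0852
gripper_force: 0.0
time_s: 29.0
position: [0.4574, 0.0012, -0.0275]
tool_rot: [[0.949, 0.317, 0.0], [0.317, -0.949, -0.0], [0.0, 0.0, -1.0]]
ft_force: [-1.0, 1.1, 4.5]
grip_width: 0.0194
gripper_force: 34.8
```

```bash
python3 -m jog '[{"linear":[0,0,-0.4],"roll":0},{"linear":[0,0,-0.8],"roll":0},{"linear":[0,0,-0.8],"roll":0},{"linear":[0,0,0],"roll":0.9},{"linear":[0,0,0],"roll":0.9},{"linear":[0,0,0],"roll":0.9},{"linear":[0,0,0],"roll":0.9},{"linear":[0,0,0],"roll":0.1},{"linear":[0,0,0],"roll":0},{"linear":[0,0,0],"roll":0}]'; python3 -m jog '[{"linear":[0.25,0.35,0],"roll":0},{"linear":[0.45,0.65,0],"roll":0},{"linear":[0.5,0.75,0],"roll":0},{"linear":[0.5,0.75,0],"roll":0},{"linear":[0.5,0.75,0],"roll":0},{"linear":[0.5,0.7,0],"roll":0},{"linear":[0.45,0.6,0],"roll":0},{"linear":[0.3,0.4,0],"roll":0},{"linear":[0.19,0.28,0],"roll":0},{"linear":[0,0,0],"roll":0},{"linear":[0,0,0],"roll":0},{"linear":[0,0,0],"roll":0}]'
```

```text
time_s: 29.83
position: [0.4572, 0.0013, 0.0522]
tool_rot: [[1.0, 0.001, -0.0], [0.001, -1.0, 0.0], [-0.0, -0.0, -1.0]]
ft_force: [-0.1, 0.3, -0.7]
grip_width: 0.0192
gripper_force: 34.4
time_s: 30.83
position: [0.6021, -0.2071, 0.052]
tool_rot: [[1.0, 0.0, -0.001], [0.0, -1.0, 0.001], [-0.001, -0.001, -1.0]]
ft_force: [0.1, 0.6, 0.5]
grip_width: 0.0193
gripper_force: 34.4
```

```bash
python3 -m jog '[{"linear":[0,0,0.4],"roll":0},{"linear":[0,0,0.5],"roll":0},{"linear":[0,0,0.4],"roll":0},{"linear":[0,0,0.25],"roll":0},{"linear":[0,0,0.15],"roll":0},{"linear":[0,0,0.1],"roll":0},{"linear":[0,0,0.07],"roll":0},{"linear":[0,0,0],"roll":0},{"linear":[0,0,0],"roll":0},{"linear":[0,0,0],"roll":0},{"linear":[0,0,0],"roll":0}]'; python3 -m jog '[{"linear":[0,0,0],"roll":0},{"linear":[0,0,0],"roll":0},{"linear":[0,0,0],"roll":0},{"linear":[0,0,0],"roll":0},{"linear":[0,0,0],"roll":0}]' -0.2;  python3 -m jog '[{"linear":[0,0,-0.3],"roll":0},{"linear":[0,0,-0.6],"roll":0},{"linear":[0,0,-0.8],"roll":0},{"linear":[0,0,-0.9],"roll":0},{"linear":[0,0,-0.9],"roll":0},{"linear":[0,0,-0.9],"roll":0},{"linear":[0,0,-0.6],"roll":0},{"linear":[0,0,0],"roll":0},{"linear":[0,0,0],"roll":0}]'
```

```text
time_s: 31.75
position: [0.603, -0.2082, -0.0219]
tool_rot: [[1.0, -0.001, 0.001], [-0.001, -1.0, -0.0], [0.001, 0.0, -1.0]]
ft_force: [-0.4, 0.2, -0.9]
grip_width: 0.019
gripper_force: 34.4
time_s: 32.17
position: [0.6028, -0.2081, -0.0224]
tool_rot: [[1.0, -0.001, 0.0], [-0.001, -1.0, -0.0], [0.0, 0.0, -1.0]]
ft_force: [-0.6, 0.7, 0.1]
grip_width: 0.034
gripper_force: 0.0
time_s: 32.92
position: [0.603, -0.2082, 0.1796]
tool_rot: [[1.0, -0.001, 0.003], [-0.001, -1.0, -0.002], [0.003, 0.002, -1.0]]
ft_force: [-0.4, -0.4, 0.1]
grip_width: 0.034
gripper_force: 0.0
```

```bash
python3 -m jog '[{"linear":[-0.75,-0.29,-0.2],"roll":0},{"linear":[-0.75,-0.29,-0.2],"roll":0},{"linear":[-0.75,-0.29,-0.2],"roll":0},{"linear":[-0.75,-0.29,-0.2],"roll":0},{"linear":[-0.75,-0.29,-0.2],"roll":0},{"linear":[0,0,0],"roll":0.7},{"linear":[0,0,0],"roll":0.7},{"linear":[0,0,0],"roll":0},{"linear":[0,0,0],"roll":0},{"linear":[0,0,0],"roll":0},{"linear":[0,0,0],"roll":0}]' 1; python3 -c "
from h import *
tool('scraper',.022,0)"
```

```text
time_s: 33.83
position: [0.4528, -0.1499, 0.217]
tool_rot: [[0.993, -0.121, -0.001], [-0.121, -0.993, 0.001], [-0.001, -0.001, -1.0]]
ft_force: [0.1, -0.4, 0.3]
grip_width: 0.0855
gripper_force: 0.0
scraper px [278.9306 199.1019] n 1109 ctr [ 0.4337 -0.1446] rect ((432.786376953125, -144.63853454589844), (19.058124542236328, 70.44901275634766), 83.9111099243164) ang -6.049963693481478 ends [ 0.3978 -0.1408] [ 0.4678 -0.1482]
scraper px [354.3651 267.1051] n 723 ctr [ 0.344  -0.2206] rect ((343.9518127441406, -220.04672241210938), (19.84300422668457, 53.695613861083984), 28.830509185791016) ang -60.990608902396986 ends [ 0.3307 -0.1967] [ 0.3568 -0.2436]
[ 0.4528 -0.1499  0.217 ] [-0.1215 -0.9926 -0.0005]
```

```bash
python3 -m jog '[{"linear":[-0.08,-0.07,0.7],"roll":0},{"linear":[0,0,0.9],"roll":0},{"linear":[0,0,0.9],"roll":0},{"linear":[0,0,0.9],"roll":0},{"linear":[0,0,0.8],"roll":0},{"linear":[0,0,0.7],"roll":0},{"linear":[0,0,0.5],"roll":0},{"linear":[0,0,0.4],"roll":0},{"linear":[0,0,0.2],"roll":0},{"linear":[0,0,0.12],"roll":0},{"linear":[0,0,0],"roll":0},{"linear":[0,0,0],"roll":0}]';  python3 -m jog '[{"linear":[0,0,0],"roll":0},{"linear":[0,0,0],"roll":0},{"linear":[0,0,0],"roll":0},{"linear":[0,0,0],"roll":0},{"linear":[0,0,0],"roll":0},{"linear":[0,0,0],"roll":0},{"linear":[0,0,0],"roll":0},{"linear":[0,0,0],"roll":0}]' -1 35; python3 -m jog '[{"linear":[0,0,-0.4],"roll":0},{"linear":[0,0,-0.8],"roll":0},{"linear":[0,0,-0.8],"roll":0},{"linear":[0,0,0],"roll":-0.7},{"linear":[0,0,0],"roll":-0.6},{"linear":[0,0,0],"roll":0},{"linear":[0,0,0],"roll":0}]'
```

```text
time_s: 34.88
position: [0.4504, -0.147, -0.0267]
tool_rot: [[0.992, -0.123, 0.001], [-0.123, -0.992, -0.001], [0.001, 0.0, -1.0]]
ft_force: [-0.6, -0.6, 0.5]
grip_width: 0.0852
gripper_force: 0.0
time_s: 35.55
position: [0.4502, -0.1469, -0.0269]
tool_rot: [[0.992, -0.123, 0.001], [-0.123, -0.992, -0.0], [0.001, 0.0, -1.0]]
ft_force: [-1.2, 1.3, 5.2]
grip_width: 0.019
gripper_force: 35.0
time_s: 36.13
position: [0.4498, -0.1466, 0.0525]
tool_rot: [[1.0, -0.011, -0.001], [-0.011, -1.0, 0.0], [-0.001, -0.0, -1.0]]
ft_force: [-0.2, -0.1, -0.4]
grip_width: 0.0192
gripper_force: 34.4
```

```bash
python3 -m jog '[{"linear":[0.3,0.25,0],"roll":0},{"linear":[0.6,0.45,0],"roll":0},{"linear":[0.7,0.55,0],"roll":0},{"linear":[0.7,0.55,0],"roll":0},{"linear":[0.7,0.55,0],"roll":0},{"linear":[0.5,0.4,0],"roll":0},{"linear":[0.33,0.24,0],"roll":0},{"linear":[0,0,0],"roll":0},{"linear":[0,0,0],"roll":0},{"linear":[0,0,0],"roll":0},{"linear":[0,0,0],"roll":0}]'; python3 -m jog '[{"linear":[0,0,0.4],"roll":0},{"linear":[0,0,0.5],"roll":0},{"linear":[0,0,0.4],"roll":0},{"linear":[0,0,0.25],"roll":0},{"linear":[0,0,0.15],"roll":0},{"linear":[0,0,0.1],"roll":0},{"linear":[0,0,0.06],"roll":0},{"linear":[0,0,0],"roll":0},{"linear":[0,0,0],"roll":0},{"linear":[0,0,0],"roll":0},{"linear":[0,0,0],"roll":0}]'; python3 -m jog '[{"linear":[0,0,0],"roll":0},{"linear":[0,0,0],"roll":0},{"linear":[0,0,0],"roll":0},{"linear":[0,0,0],"roll":0},{"linear":[0,0,0],"roll":0}]' -0.25;  python3 -m jog '[{"linear":[0,0,-0.3],"roll":0},{"linear":[0,0,-0.6],"roll":0},{"linear":[0,0,-0.8],"roll":0},{"linear":[0,0,-0.9],"roll":0},{"linear":[0,0,-0.9],"roll":0},{"linear":[0,0,-0.9],"roll":0},{"linear":[-0.9,0,-0.3],"roll":0},{"linear":[-0.9,0,0],"roll":0},{"linear":[-0.9,0,0],"roll":0},{"linear":[-0.9,0,0],"roll":0},{"linear":[0,0,0],"roll":0},{"linear":[0,0,0],"roll":0}]'; python3 - <<'E'
from h import *
for n in("scene","side"):
    im=optics.get_image(n); y,x=(90,160) if n=="scene" else (100,180)
    cv2.imwrite(f"pics/{n}9.png",im[y:y+260,x:x+260,::-1])
A=[cv2.resize(cv2.imread(f"pics/{n}9.png"),(400,400),interpolation=cv2.INTER_CUBIC) for n in("scene","side")]
cv2.imwrite("pics/m9.png",np.hstack(A))
E
```

```text
time_s: 37.05
position: [0.6013, -0.267, 0.0526]
tool_rot: [[1.0, -0.01, -0.001], [-0.01, -1.0, 0.001], [-0.001, -0.001, -1.0]]
ft_force: [-0.3, 0.3, -1.3]
grip_width: 0.0189
gripper_force: 34.4
time_s: 37.97
position: [0.6023, -0.268, -0.0211]
tool_rot: [[1.0, -0.01, 0.001], [-0.01, -1.0, -0.001], [0.001, 0.001, -1.0]]
ft_force: [0.3, 0.2, -0.6]
grip_width: 0.0194
gripper_force: 34.4
time_s: 38.38
position: [0.6021, -0.2678, -0.0216]
tool_rot: [[1.0, -0.009, 0.0], [-0.009, -1.0, -0.0], [0.0, 0.0, -1.0]]
ft_force: [0.5, 0.5, -0.4]
grip_width: 0.0324
gripper_force: 0.0
time_s: 39.38
position: [0.457, -0.2665, 0.1677]
tool_rot: [[1.0, -0.011, 0.001], [-0.011, -1.0, -0.001], [0.001, 0.001, -1.0]]
ft_force: [0.9, -1.3, 0.1]
grip_width: 0.032
gripper_force: 0.0
```

View pics/m9.png

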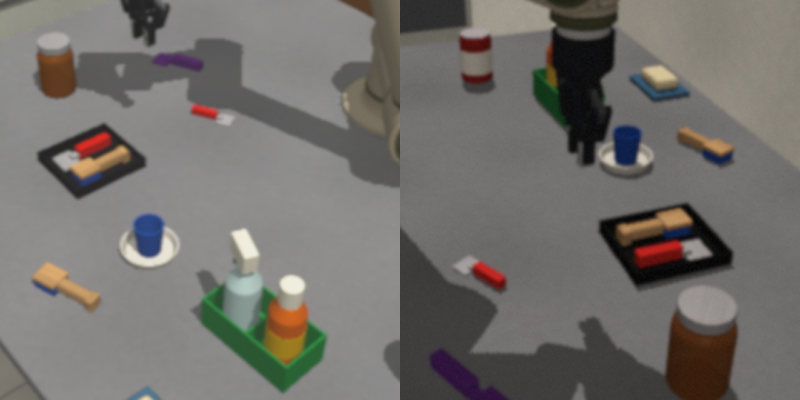

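Both bottles stand in the caddy, the scraper and brush lie side by side in the tray, the cup stands in the dish, and the jar and tin haven't moved. The gripper is clear of everything, so I'm handing in.

```bash
python3 -c "
from rig import env
print(env.close_job())"
```

```text
the job is handed in; nothing more can be done
None
```

I handed the job in at about 39 s of the 138 s allowed. The last pictures showed both bottles upright in the caddy, the scraper and brush side by side in the tray, the cup in the dish, and the jar and tin unmoved; no verdict came back.

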